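Hold the board holder's spring jaw open at its mark

ROBOT

A 6-joint arm with a two-finger parallel gripper is mounted at the origin on a cart in front of the work surface, level with it; the furniture and walls round the work are solid. World frame = base frame: x ahead of the robot, y to its left, z up, the work surface at z = 0. Lengths are in m, angles in rad, forces in N, time in s.
With the tool pointing down it reaches from about 0.325 to 0.85 m from the base axis. Payload 15.5 kg.
Tool frame: the origin (TCP) lies midway between the tips of the shut fingers; the grasp point (between the pads) lies 19 mm behind it; z points along the fingers, y is the line along which they close (so a half turn about z gives the same grasp; the last joint's range is limited). The gripper opens to 91 mm and grips with 3 to 60 N. Pads are 32 mm wide; open, the fingers measure 118 mm over their backs; the gripper's body (76 mm by 178 mm) begins 60 mm behind the grasp point.
Start: joints at [1.198, 0.494, 1.345, -0, 1.302, -0.096], TCP at [0.171, 0.601, 0.214] pointing down, gripper open.
Joint ranges: [-2.91, 2.91], [-0.82, 2.16], [0.22, 2.67], [-1.22, 4.37], [0.12, 2.79], [-3.08, 3.08]. Speed limits (rad/s): [1.89, 1.89, 2.57, 3.01, 3.01, 3.01].

INTERFACE

Orientations are given as a unit quaternion [x, y, z, w].
In Python, from bench import env, eyes, sign_off gives the robot as it stands (env), with the cameras (eyes) and the job as plain functions.
- The arm moves only by the tool shift_gripper, called after ">>>" as name(argument=value, ...) on one line, values as JSON. Schema: {"type":"object","properties":{"offsets":{"type":"array","items":{"type":"object","properties":{"jaw":{"type":"number"},"trans":{"type":"array","items":{"type":"number"},"minItems":3,"maxItems":3},"r":{"type":"array","items":{"type":"number"},"minItems":3,"maxItems":3}},"additionalProperties":false,"required":["jaw"]},"minItems":1,"maxItems":12},"grip_force":{"type":"number"},"only":{"type":"string"},"quiet":{"type":"boolean"},"lines":{"type":"string"}},"required":["offsets"],"additionalProperties":false}. offsets is a list of rows, 1 to 12 of them, each an object with the fields jaw (the finger opening in m), trans (a list: dx, dy, dz in shares of the most that a row can go, 1 being 62.5 mm), r (a list: a rotation vector rx, ry, rz in a scale on which 1.0 is pi/2 rad); a field left out counts as zero (the opening has to be given); each row shifts and turns the commanded pose from where the row before left it, along the tool's axes as they then stand; what a row does not reach is not made up. A row lasts 1/8 s, in which the tool goes at most 0.0625 m and 0.188 rad, less where a joint would pass 70% of its speed; a pose out of reach is approached as far as the arm can. The fingers move at their own pace and stop on an object; grip_force is the grip in N (left out, the last holds). Time passes only in rows, so rows that do not move let the fingers close. The tool returns the time, the measured TCP pose, the force, the opening and the grip force at its end. only (a regular expression) keeps the lines of the reply that match it, lines (a string "A,B") keeps lines A to B, and quiet returns only ok. A shift or turn number past 1, either way, is cut back to 1. Input that does not fit is refused with a message, and nothing moves.
- env.observe(): the state, without advancing time (a new reading comes with each control period).
- eyes.read_camera(name): name is "side" or "top"; returns a dict with "color" (400x640x3 uint8, blue, green, red), "camera_matrix" (3x3 intrinsics, pixels), "R" (3x3) and "t" (3): a world point X has camera coordinates R X + t. Camera axes: x right, y down, z forward; pixel columns grow to the right and rows downward; lengths in m; the calibration is good to about 2 mm. A picture is of the moment at which its call begins. There is no depth.
- sign_off(): hands the job in; it is judged then, once.
The state is a dict: "time": time; "qpos": joint angles; "dq": joint speeds; "joint_torque": joint torques, N m; "ee_pos": TCP position; "eef_rot": TCP orientation; "contact_force": force on the tool from outside, world axes, zero at the start; "wrist_torque": the same for the moment, N m; "gripper_width": finger opening in m; "grip_force": force on a finger pad.
Only numpy, scipy, OpenCV 4.12 (cv2) and the standard library are available. Lean on these libraries where they do the work, as an engineer would, in place of code of your own. Each camera call takes 0.05 s, during which the arm holds its last target. There are 200 camera calls.

TASK

A green folding hex key set has been left on the bed of the blue spring-loaded circuit-board holder: take it off and lay it on the black mat, without pushing it along with the jaw. Then pull the jaw open by its upright orange tab until its two black pointers stand within the red clips on the bed's edges, and keep it there: the jaw springs shut if let go, so finish while still holding it open, ready for a board. Leave everything else where it stands.

Things in the scene. Friction and masses are not known exactly. Their poses are not given: they have to be found in the camera images.
- holder: Circuit-board holder, fixed to the table: a blue bed 190 (x) x 94 (y) x 12 mm high; origin under its centre on the table, x along its length towards the fixed jaw, which stands across the bed from x = +72 to +94 mm, its top 36 mm above the table. The sliding jaw moves along the holder's -x, away from the fixed jaw. It may stand turned.
- jaw: The sliding jaw: aluminium block 26 (x) x 60 (y) mm, top 37.5 mm above the table; origin on the bed's top (12 mm up) under its middle, axes as the holder's. Shut, its origin is at holder x = +56.5 mm; it slides up to 85 mm along the holder's -x. A spring always pulls it shut: 4.4 N when shut plus 110 N/m of opening (11 N at 60 mm), friction 0.5 N.
- pointer (a point): Middle between the two black pointers (3 mm wide) that stick out left and right of the sliding jaw to the bed's edges, 7.5 mm straight above the jaw's origin, 19.5 mm above the table; it travels with the jaw.
- tab_top (a point): Centre of the top of the jaw's upright orange tab, 79 mm above the table, straight above the pointer; axes as the holder's. The tab is 14 mm thick along x, 36 mm wide along y, stands 41 mm proud of the jaw block and is free in front and behind: pinch it from above across its thickness, fingertips over 38 mm above the table to clear both jaws.
- mark: The mark: two red clips, one on each long edge of the bed, each 12 mm long along the bed and 3 mm higher than it; origin on the table, below the middle between them, axes parallel to the holder's. The pointers must stand within the clips' 12 mm. The clips are fixed; they stand 50 to 72 mm of jaw opening away from shut.
- hex_keys: Green folding hex key set (loose, the thing to clear away), 98 long (its y) x 20 wide (its x) x 21 mm high; origin at the centre of its underside. At the start it lies on the holder's bed (12 mm above the table), roughly along the bed, in the way of the sliding jaw. Can be pinched across its 20 mm width.
- mat: Square black mat fixed on the table, 112 x 112 x 3 mm, origin at the centre of its underside; left or right of the holder.
- pot: White pot, red inside, diameter 100, 85 mm high; stands on the other side of the holder from the mat; origin under its centre. Leave alone.
- multimeter: Yellow and black multimeter, 134 x 69 x 46 mm, back left; origin under its centre. Leave alone.
- battery: Black battery pack with an orange button, 98 x 63 x 43 mm, back right; origin under its centre. Leave alone.
- solder_spool: Grey solder spool, diameter 52, 37 mm high, at the back; origin under its centre. Leave alone.
- screwdriver: Red screwdriver, 172 x 26 x 22 mm, lying along the front right edge; origin under its middle. Leave alone.
- steel_nut: Steel nut, 27 x 24 x 13 mm, front left; origin under its centre. Leave alone.

How it is judged:
By the outcome, as a careful person would: the job done as asked, in the order asked, and still so for the second after the job is handed in, while the arm keeps its last pose, push and grip.
It also fails if it takes over 58 s, if anything falls off the work surface, if the arm or the gripper's body presses on something with over 40 N, if the wrist force passes 120 N, or if a joint passes its speed limit or range.

## Working session

There is one attempt and no reset: what is moved stays moved. The work goes in short steps, Python scripts to look and compute and a tool call to move; the robot and the scene stay as the last step left them, time stands still between calls to the robot, and variables do not carry over. Pictures are saved under pics/ and viewed, at most 10 in all, crops included, and the job is handed in when it is done.

```bash
ls; mkdir -p pics; python3 - <<'E'
from bench import env, eyes, sign_off
import cv2,numpy as np
for n in("top","side"):
    c=eyes.read_camera(n);cv2.imwrite(f"pics/{n}0.png",c["color"]);print(n,np.round(c["camera_matrix"],1).tolist(),np.round(c["R"],3).tolist(),np.round(c["t"],3).tolist())
o=env.observe();print(o["ee_pos"],o["eef_rot"],o["gripper_width"],o["time"])
E
```

```text
bench.py
pics
top [[481.9, 0.0, 317.5], [0.0, 481.9, 194.6], [0.0, 0.0, 1.0]] [[0.033, -0.999, 0.003], [-0.974, -0.032, -0.225], [0.225, 0.005, -0.974]] [-0.016, 0.562, 1.008]
side [[474.7, 0.0, 324.5], [0.0, 474.7, 201.5], [0.0, 0.0, 1.0]] [[-0.981, -0.195, -0.003], [-0.114, 0.582, -0.805], [0.159, -0.789, -0.593]] [0.533, 0.129, 0.999]
[0.17127453 0.60074248 0.21340844] [ 1.38456207e-01  9.90368413e-01 -5.17898840e-04 -1.26738754e-04] 0.09105162144445397 0.1
```

View pics/top0.png

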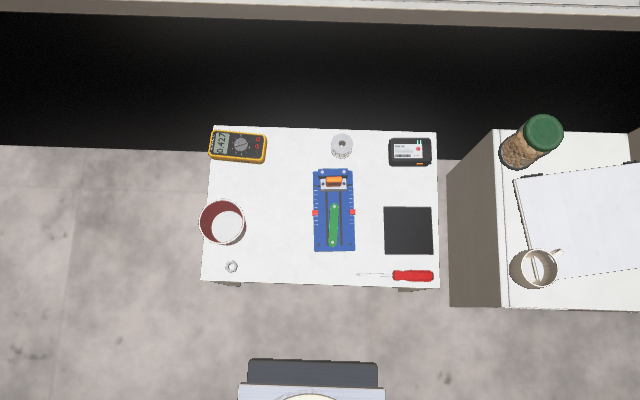

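View pics/side0.png

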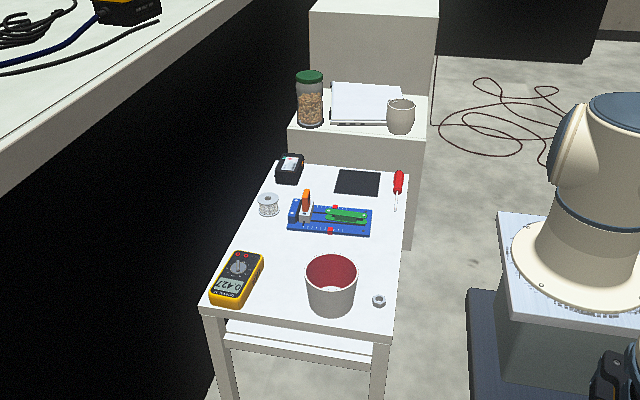

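The top view shows the holder around (333,210) with its fixed jaw at the far end. The green keys are at (333,225), the orange tab at (333,182), the red clips at (314,212) and (352,212), and the mat at (408,230). The side view shows the same objects unobstructed.

```bash
cat > h.py <<'E'
from bench import env, eyes, sign_off
import cv2,numpy as np
from scipy.spatial.transform import Rotation as Ro
def cast(c,uv,z):
    uv=np.atleast_2d(uv).astype(float);d=np.c_[uv,np.ones(len(uv))]@np.linalg.inv(c["camera_matrix"]).T@c["R"]
    o=-c["R"].T@c["t"];return (o+d*((z-o[2])/d[:,2])[:,None])[:,:2]
def mask(c,name,roi):
    h=cv2.cvtColor(c["color"],cv2.COLOR_BGR2HSV).astype(int);H,S,V=h[...,0],h[...,1],h[...,2]
    m={"green":(H>45)&(H<85)&(S>110)&(V>50),"red":((H<5)|(H>174))&(S>150)&(V>90),"orange":(H>7)&(H<20)&(S>150)&(V>80),"blue":(H>95)&(H<125)&(S>120)&(V>50),"black":(V<60)}[name]
    k=np.zeros(m.shape,bool);x0,x1,y0,y1=roi;k[y0:y1,x0:x1]=1;return (m&k).astype(np.uint8)
def blobs(m,mn=5):
    n,_,s,ce=cv2.connectedComponentsWithStats(m);return [(ce[i],s[i]) for i in range(1,n) if s[i,4]>=mn]
def rect(c,m,z):
    p=cast(c,np.argwhere(m)[:,::-1],z).astype(np.float32);return cv2.minAreaRect(p*1000)
E
python3 - <<'E'
from h import *
t=eyes.read_camera("top");s=eyes.read_camera("side")
R=(295,375,160,260);RS=(270,390,180,250)
print("blue",rect(t,mask(t,"blue",R),.012))
print("black",rect(t,mask(t,"black",(378,440,200,262)),.003))
for c,r,n in((t,R,"t"),(s,RS,"s")):
    for col,z in(("green",.028),("red",.015),("orange",.079)):
        for b in blobs(mask(c,col,r)): print(n,col,b[0].round(1),b[1],(cast(c,b[0],z)*1000).round(1))
    print(n,"green",rect(c,mask(c,"green",r),.030))
cv2.imwrite("pics/crop.png",np.hstack([cv2.resize(t["color"][160:260,295:375],None,fx=5,fy=5,interpolation=2),cv2.resize(s["color"][180:245,275:385],None,fx=3.5,fy=500/65,interpolation=2)]))
E
```

```text
blue ((541.3463745117188, -35.04616928100586), (192.711181640625, 92.04289245605469), 2.9103763103485107)
black ((0.0, 0.0), (0.0, 0.0), 0.0)
t green [333.2 223.9] [329 203  10  43 328] [[503.2 -35.5]]
t red [315.  212.5] [313 211   5   4  20] [[530.7   6.8]]
t red [352.  211.5] [350 210   5   4  20] [[535.8 -78.6]]
t orange [333.6 179. ] [326 177  16   5  79] [[595.  -32.3]]
t green ((503.0979919433594, -35.29942321777344), (19.605575561523438, 97.00550842285156), 88.50182342529297)
s green [345.3 215.3] [325 208  42  16 331] [[501.1 -30.9]]
s red [334.8 206.1] [332 205   6   4  16] [[534.  -77.5]]
s red [329.7 229.8] [327 227   6   8  28] [[529.5  11.5]]
s orange [305.3 193.2] [302 189   8  10  50] [[593.2 -28.7]]
s green ((500.7565002441406, -25.85003089904785), (43.11573028564453, 99.3641128540039), 88.5949935913086)
```

View pics/crop.png

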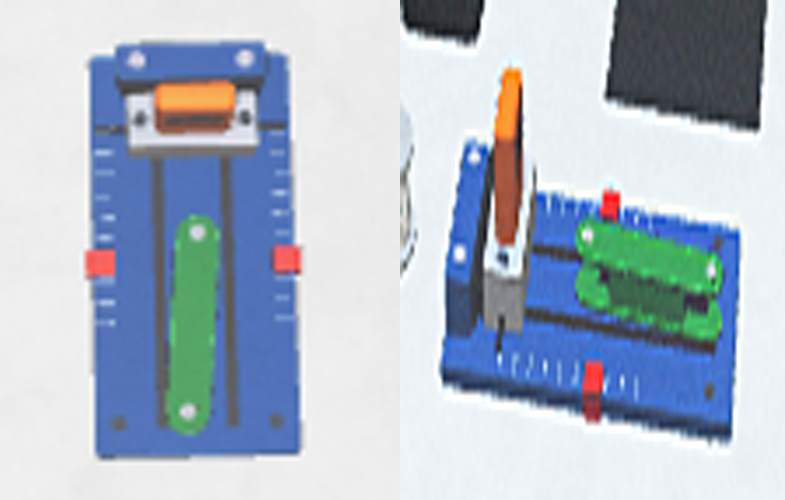

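Everything is found except the mat, which my black threshold missed. The holder yaw is about 3.1° and the keys lie at -1.5°. I'll loosen the threshold and start turning and travelling.

Units first: shifts go in shares of 62.5 mm and turns go in shares of pi/2 rad. So -0.052 m is -0.832, -0.029 m is -0.464, -0.126 rad / 1.5708 = -0.0802.

>>> shift_gripper(offsets=[{"jaw": 0.05,"r": [0,0,-0.0802]},{"jaw": 0.05,"r": [0,0,-0.0796]},{"jaw": 0.05,"trans": [-0.464,-0.832,0]},{"jaw": 0.05,"trans": [-0.464,-0.832,0]},{"jaw": 0.05,"trans": [-0.464,-0.832,0]},{"jaw": 0.05,"trans": [-0.464,-0.832,0]},{"jaw": 0.05,"trans": [-0.464,-0.832,0]},{"jaw": 0.05,"trans": [-0.464,-0.832,0]},{"jaw": 0.05,"trans": [-0.464,-0.832,0]},{"jaw": 0.05,"trans": [-0.464,-0.832,0]},{"jaw": 0.05,"trans": [-0.464,-0.832,0]}], grip_force=20)

```text
time: 1.58
ee_pos: [0.4204, 0.1244, 0.2141]
eef_rot: [0.013, 1.0, 0.0, 0.0]
contact_force: [1.1, 0.1, 0.4]
gripper_width: 0.0499
grip_force: 0.0
```

```bash
cat >> h.py <<'E'
def todo(p,yaw):
    """tool-axes shift to world point p, and rz to bring the closing axis to yaw (deg), done after the shift"""
    o=env.observe();M=Ro.from_quat(o["eef_rot"]).as_matrix();y=M[:,1]
    a=np.degrees(np.arctan2(y[1],y[0]));d=(yaw-a+90)%180-90
    print("tcp",o["ee_pos"].round(4),"z",M[:,2].round(3),"yaw",a.round(2),"shift",(M.T@(np.array(p)-o["ee_pos"])).round(4),"rz",np.radians(-d).round(3),"F",o["contact_force"].round(1),"w",o["gripper_width"].round(4),"t",o["time"])
E
python3 - <<'E'
from h import *
t=eyes.read_camera("top");m=((t["color"].max(2)<75)).astype(np.uint8);k=np.zeros_like(m);k[195:262,370:445]=1
for b in blobs(m*k,300):print(b)
print(rect(t,m*k,.003)); print(t["color"][230,408])
todo((.503,-.0353,.213),88.5)
E
```

```text
(array([407.77503429, 230.57475995]), array([ 384,  208,   49,   46, 2187], dtype=int32))
((498.2154235839844, -209.39219665527344), (105.20631408691406, 110.21812438964844), 1.8798829317092896)
[66 65 65]Traceback (most recent call last):
  File "<stdin>", line 5, in <module>
  File "h.py", line 19, in todo
    print("tcp",o["ee_pos"].round(4),"z",M[:,2].round(3),"yaw",a.round(2),"shift",(M.T@(np.array(p)-o["ee_pos"])).round(4),"rz",np.radians(-d).round(3),"F",o["contact_force"].round(1),"w",o["gripper_width"].round(4),"t",o["time"])
                                                                                                                                                                                            ^^^^^^^^^^^^^^^^^^^^^^^^
AttributeError: 'float' object has no attribute 'round'
```

To row units: -0.0525 m is -0.84, 0.05 m is 0.8.

```bash
sed -i 's/o\["gripper_width"\].round(4)/round(float(o["gripper_width"]),4)/' h.py
```

>>> shift_gripper(offsets=[{"jaw": 0.05,"trans": [-0.464,-0.84,0]},{"jaw": 0.05,"trans": [-0.464,-0.84,0]},{"jaw": 0.05,"trans": [-0.4592,-0.84,0]},{"jaw": 0.05,"trans": [0,0,0.8]},{"jaw": 0.05,"trans": [0,0,0.8]},{"jaw": 0.05},{"jaw": 0.05}])

```text
time: 2.5
ee_pos: [0.503, -0.0335, 0.1154]
eef_rot: [0.013, 1.0, -0.0, 0.001]
contact_force: [0.4, -0.1, 0.3]
gripper_width: 0.0499
grip_force: 0.0
```

```bash
python3 - <<'E'
from h import *
todo((.503,-.0353,.016),88.5)
E
```

```text
tcp [ 0.503  -0.0335  0.1154] z [ 0.001 -0.    -1.   ] yaw 88.48 shift [ 0.     -0.0018  0.0994] rz -0.0 F [ 0.4 -0.1  0.3] w 0.0499 t 2.5
```

To row units: 0.045 m is 0.72, 0.035 m is 0.56.

>>> shift_gripper(offsets=[{"jaw": 0.05,"trans": [0,-0.0288,0.72]},{"jaw": 0.05,"trans": [0,0,0.56]},{"jaw": 0.05,"trans": [0,0,0.304]},{"jaw": 0.05},{"jaw": 0.05},{"jaw": 0.0},{"jaw": 0.0},{"jaw": 0.0},{"jaw": 0.0},{"jaw": 0.0}], grip_force=20)

```text
time: 3.75
ee_pos: [0.5023, -0.0354, 0.0151]
eef_rot: [0.013, 1.0, -0.0, 0.0]
contact_force: [-0.8, 0.2, 6.3]
gripper_width: 0.0195
grip_force: 20.9
```

To row units: -0.04 m is -0.64, -0.015 m is -0.24.

>>> shift_gripper(offsets=[{"jaw": 0.0,"trans": [0,0,-0.24]},{"jaw": 0.0,"trans": [0,0,-0.56]},{"jaw": 0.0,"trans": [0,0,-0.64]},{"jaw": 0.0,"trans": [0,0,-0.48]},{"jaw": 0.0},{"jaw": 0.0}], grip_force=25)

```text
time: 4.5
ee_pos: [0.5018, -0.0353, 0.1349]
eef_rot: [0.013, 1.0, 0.0, -0.0]
contact_force: [-0.3, 1.3, -1.0]
gripper_width: 0.0192
grip_force: 25.4
```

```bash
python3 - <<'E'
from h import *
t=eyes.read_camera("top");s=eyes.read_camera("side")
todo((.4985,-.2095,.1),91.5)
cv2.imwrite("pics/l.png",np.hstack([cv2.resize(t["color"][150:270,290:440],None,fx=2.6,fy=2.6),cv2.resize(s["color"][130:250,270:420],None,fx=2.6,fy=2.6)]))
E
```

```text
tcp [ 0.5015 -0.0352  0.1342] z [-0.002  0.    -1.   ] yaw 88.46 shift [-0.0017 -0.1743  0.0341] rz -0.053 F [-0.3  0.  -1.4] w 0.0194 t 4.6
```

View pics/l.png

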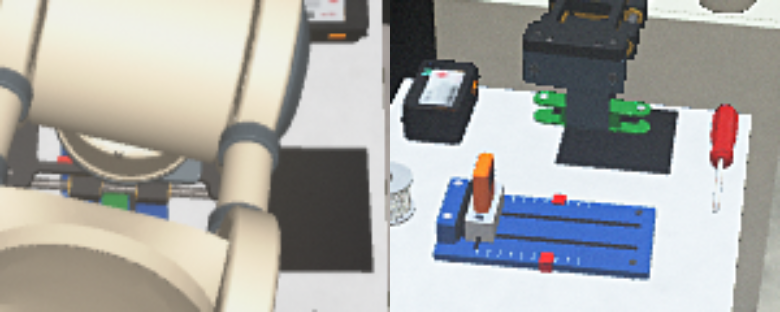

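The side crop shows the keys level between the fingers, clear of the bed, with the jaw still shut. Next is moving them to the mat.

To row units: -0.05 m is -0.8, -0.04 m is -0.64, -0.053 rad / 1.5708 = -0.0337.

>>> shift_gripper(offsets=[{"jaw": 0.0,"trans": [0,-0.544,0]},{"jaw": 0.0,"trans": [0,-0.8,0]},{"jaw": 0.0,"trans": [0,-0.8,0]},{"jaw": 0.0,"trans": [0,-0.64,0],"r": [0,0,-0.0337]},{"jaw": 0.0,"trans": [0,0,0.56]},{"jaw": 0.0,"trans": [0,0,0.8]},{"jaw": 0.0,"trans": [0,0,0.4]},{"jaw": 0.0},{"jaw": 0.0}])

```text
time: 5.72
ee_pos: [0.4978, -0.2094, 0.0254]
eef_rot: [-0.013, 1.0, -0.0, 0.0]
contact_force: [1.1, -0.1, -1.3]
gripper_width: 0.0194
grip_force: 25.4
```

```bash
python3 - <<'E'
from h import *
s=eyes.read_camera("side")
todo((.4975,-.2095,.0065),91.5)
cv2.imwrite("pics/m.png",cv2.resize(s["color"][130:230,300:420],None,fx=5,fy=5))
E
```

```text
tcp [ 0.4981 -0.2096  0.0258] z [ 0.001 -0.001 -1.   ] yaw 91.51 shift [0.0006 0.0001 0.0193] rz 0.0 F [ 0.9  0.4 -0.5] w 0.0193 t 5.775
```

View pics/m.png

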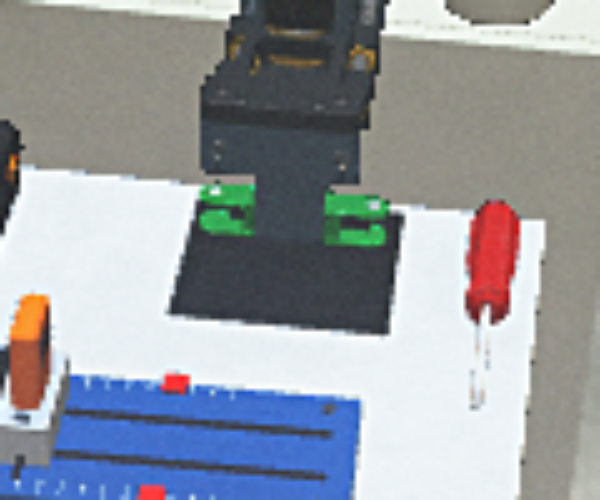

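The keys hang about 20 mm above the middle of the mat and line up with it.

To row units: 0.01 m is 0.16, 0.005 m is 0.08.

>>> shift_gripper(offsets=[{"jaw": 0.0,"trans": [0,0,0.16]},{"jaw": 0.0,"trans": [0,0,0.08]},{"jaw": 0.0,"trans": [0,0,0.048]},{"jaw": 0.0},{"jaw": 0.0}])

```text
time: 6.4
ee_pos: [0.4976, -0.2093, 0.007]
eef_rot: [-0.013, 1.0, -0.0, 0.0]
contact_force: [-0.8, 0.6, -1.2]
gripper_width: 0.0194
grip_force: 25.4
```

To row units: 0.001 m is 0.016, 0.0005 m is 0.008.

>>> shift_gripper(offsets=[{"jaw": 0.0,"trans": [0,0,0.016]},{"jaw": 0.0,"trans": [0,0,0.008]},{"jaw": 0.0},{"jaw": 0.0}])

```text
time: 6.9
ee_pos: [0.4977, -0.2094, 0.0061]
eef_rot: [-0.013, 1.0, -0.0, 0.0]
contact_force: [-3.1, 2.5, 13.3]
gripper_width: 0.0194
grip_force: 26.2
```

To row units: -0.06 m is -0.96, -0.05 m is -0.8, 0.18 rad / 1.5708 = 0.1146.

>>> shift_gripper(offsets=[{"jaw": 0.05},{"jaw": 0.05},{"jaw": 0.05},{"jaw": 0.05,"trans": [0,0,-0.48]},{"jaw": 0.05,"trans": [0,0,-0.8]},{"jaw": 0.05,"trans": [0,0,-0.96]},{"jaw": 0.05,"r": [0,0,0.1146]},{"jaw": 0.05,"r": [0,0,0.1146]},{"jaw": 0.05,"r": [0,0,0.1146]},{"jaw": 0.05,"r": [0,0,0.1146]},{"jaw": 0.05,"r": [0,0,0.1146]},{"jaw": 0.05,"r": [0,0,0.1146]}])

```text
time: 8.4
ee_pos: [0.4974, -0.2092, 0.1453]
eef_rot: [0.505, 0.863, 0.0, -0.0]
contact_force: [0.5, 0.4, 0.4]
gripper_width: 0.0502
grip_force: 0.0
```

>>> shift_gripper(offsets=[{"jaw": 0.05,"r": [0,0,0.1146]},{"jaw": 0.05,"r": [0,0,0.1146]},{"jaw": 0.05,"r": [0,0,0.0637]},{"jaw": 0.05}])

```text
time: 8.9
ee_pos: [0.4974, -0.2093, 0.1453]
eef_rot: [0.686, 0.727, -0.0, -0.0]
contact_force: [-0.3, 0.2, -0.1]
gripper_width: 0.0498
grip_force: 0.0
```

```bash
python3 - <<'E'
from h import *
t=eyes.read_camera("top");s=eyes.read_camera("side")
for n,c,r in(("t",t,(295,375,160,260)),("s",s,(270,390,180,250))):
    for col,z in(("red",.015),("orange",.079)):
        for b in blobs(mask(c,col,r)): print(n,col,b[0].round(1),b[1],(cast(c,b[0],z)*1000).round(1))
print("green",rect(s,mask(s,"green",(300,440,140,215)),.02))
cv2.imwrite("pics/n.png",np.hstack([cv2.resize(t["color"][150:270,290:440],None,fx=2.6,fy=2.6),cv2.resize(s["color"][130:250,270:420],None,fx=2.6,fy=2.6)]))
todo((.594,-.033,.146),3.1)
E
```

```text
t red [314.8 212.1] [312 210   6   5  26] [[531.5   7.2]]
t red [352.  211.5] [350 210   5   4  20] [[535.8 -78.6]]
t orange [333.2 179.2] [326 177  16   6  86] [[594.5 -31.5]]
s red [334.8 206.1] [332 205   6   4  16] [[534.  -77.5]]
s red [329.8 228.6] [327 227   6   4  20] [[530.    7.6]]
s orange [305.3 193.2] [302 189   8  10  50] [[593.2 -28.7]]
green ((496.2288818359375, -198.5222625732422), (96.91870880126953, 46.418113708496094), 1.4760421514511108)
tcp [ 0.4974 -0.2093  0.1454] z [-0.  0. -1.] yaw 3.41 shift [ 0.1702  0.1069 -0.0006] rz 0.005 F [0.3 0.5 0.7] w 0.0499 t 9.0
```

View pics/n.png

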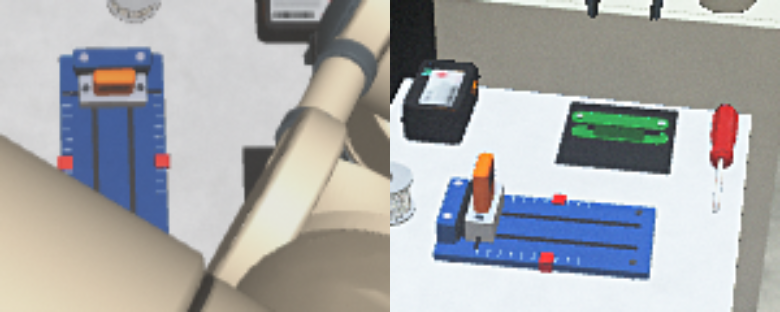

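The keys lie on the mat in the right crop, and the jaw and clips are untouched. Next I go over the tab and pinch it.

To row units: 0.0427 m is 0.6832, 0.04 m is 0.64, 0.005 rad / 1.5708 = 0.0032.

>>> shift_gripper(offsets=[{"jaw": 0.05,"trans": [0.6832,0.432,0],"r": [0,0,0.0032]},{"jaw": 0.05,"trans": [0.6832,0.432,0]},{"jaw": 0.05,"trans": [0.6832,0.432,0]},{"jaw": 0.05,"trans": [0.6832,0.432,0]},{"jaw": 0.05},{"jaw": 0.05,"trans": [0,0,0.64]},{"jaw": 0.05,"trans": [0,0,0.64]},{"jaw": 0.05,"trans": [0,0,0.32]},{"jaw": 0.05},{"jaw": 0.05}])

```text
time: 10.25
ee_pos: [0.5966, -0.0335, 0.0463]
eef_rot: [0.688, 0.725, 0.0, 0.0]
contact_force: [0.2, 0.4, 0.7]
gripper_width: 0.0503
grip_force: 0.0
```

```bash
python3 - <<'E'
from h import *
todo((.595,-.0325,.0455),3.1)
E
```

```text
tcp [ 0.5966 -0.0335  0.0463] z [ 0.001 -0.    -1.   ] yaw 2.99 shift [ 0.0011 -0.0016  0.0008] rz -0.002 F [0.2 0.4 0.7] w 0.0503 t 10.25
```

>>> shift_gripper(offsets=[{"jaw": 0.0},{"jaw": 0.0},{"jaw": 0.0},{"jaw": 0.0},{"jaw": 0.0},{"jaw": 0.0},{"jaw": 0.0}], grip_force=40)

```text
time: 11.12
ee_pos: [0.5947, -0.033, 0.0454]
eef_rot: [0.688, 0.725, -0.001, -0.001]
contact_force: [-8.8, -1.5, 8.1]
gripper_width: 0.0138
grip_force: 40.0
```

To row units: -0.01 m is -0.16, -0.008 m is -0.128.

>>> shift_gripper(offsets=[{"jaw": 0.0,"trans": [0,-0.128,0]},{"jaw": 0.0,"trans": [0,-0.16,0]},{"jaw": 0.0,"trans": [0,-0.16,0]},{"jaw": 0.0,"trans": [0,-0.16,0]},{"jaw": 0.0,"trans": [0,-0.16,0]},{"jaw": 0.0,"trans": [0,-0.16,0]},{"jaw": 0.0,"trans": [0,-0.048,0]},{"jaw": 0.0},{"jaw": 0.0}], grip_force=45)

```text
time: 12.25
ee_pos: [0.5369, -0.036, 0.0455]
eef_rot: [0.689, 0.725, 0.001, 0.001]
contact_force: [10.3, 3.8, -9.1]
gripper_width: 0.0142
grip_force: 45.0
```

```bash
python3 - <<'E'
from h import *
s=eyes.read_camera("side")
cv2.imwrite("pics/p.png",cv2.resize(s["color"][170:245,280:380],None,fx=8,fy=8,interpolation=2))
for b in blobs(mask(s,"red",(270,390,180,250))): print(b[0].round(1),b[1],(cast(s,b[0],.015)*1000).round(1))
todo((.5336,-.0357,.0455),3.1)
E
```

```text
[329.8 228.7] [327 227   6   4  19] [[529.8   7.9]]
[329.7 232.7] [328 232   4   3   9] [[527.6  21.4]]
tcp [ 0.5369 -0.036   0.0455] z [ 0.003  0.    -1.   ] yaw 2.96 shift [ 0.0005 -0.0033 -0.    ] rz -0.002 F [10.1  3.9 -9.1] w 0.0135 t 12.3
```

View pics/p.png

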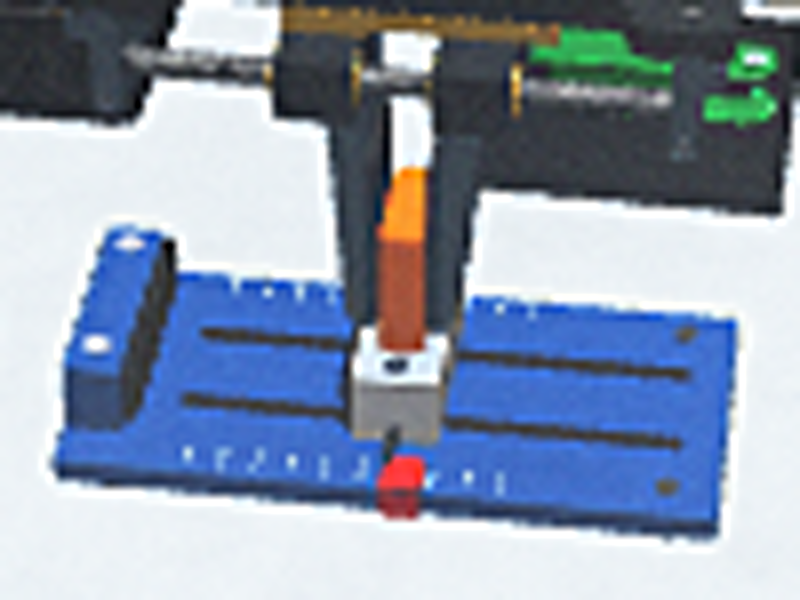

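The near pointer is at crop (391,442), which is full-image (328.9,225.3). It enters the clip slightly left (far side) of its centre at (402,470). I'll put a number on the offset.

```bash
python3 - <<'E'
from h import *
s=eyes.read_camera("side");a=np.radians(3.1);e=np.array([np.cos(a),np.sin(a)])
g=cv2.cvtColor(s["color"],cv2.COLOR_BGR2GRAY);print(g[222:232,322:337])
P=cast(s,[[328.9,225.2]],.0195)*1000;C=cast(s,[[329.8,228.7]],.015)*1000
print(P,C,(P-C)@e)
E
```

```text
[[ 63  59 141 136 131 127 134 137 134 130 133 138 132  75  65]
 [111  70 137 133 134 135 110  78 133 130 133 126 129  94  69]
 [110 103 141 139 139 151  68  62 133 137 130 129 138 106 108]
 [111 107 102 102 111  99  82  60 112 108 112 126 118 107 110]
 [108 106 109 103 102  90  57  85 110 110 105 103 105 103 108]
 [105 106 101 161 109  91  52 127 126 125 121 104 105 110 107]
 [103 104 106 159 110  98 109 114 118 115 112  90 100 107 107]
 [106 102 156 160 112 109 119 119 119 118 110 165 159 109 107]
 [109 104 111 108 108 122 124 125 123 120 103 221 108 105 110]
 [ 69  73  73  72  80  76  82  73  75  77  72 102 110 107 112]]
[[533.2081322    1.33084206]] [[529.90602728   7.74333123]] [2.95049304]
```

Both estimates say about 3 mm more.

To row units: -0.003 m is -0.048.

>>> shift_gripper(offsets=[{"jaw": 0.0,"trans": [0,-0.048,0]},{"jaw": 0.0},{"jaw": 0.0},{"jaw": 0.0},{"jaw": 0.0},{"jaw": 0.0},{"jaw": 0.0},{"jaw": 0.0}], grip_force=45)

```text
time: 13.35
ee_pos: [0.534, -0.0361, 0.0455]
eef_rot: [0.689, 0.725, 0.001, 0.001]
contact_force: [10.6, 3.2, -9.9]
gripper_width: 0.0136
grip_force: 45.0
```

```bash
python3 - <<'E'
from h import *
s=eyes.read_camera("side")
cv2.imwrite("pics/q.png",cv2.resize(s["color"][145:245,280:405],None,fx=6,fy=6,interpolation=2))
todo((.5336,-.0357,.0455),3.1)
E
```

```text
tcp [ 0.534  -0.0362  0.0455] z [ 0.003  0.    -1.   ] yaw 2.97 shift [ 0.0005 -0.0003  0.    ] rz -0.002 F [10.7  5.1 -9.5] w 0.014 t 13.4
```

View pics/q.png

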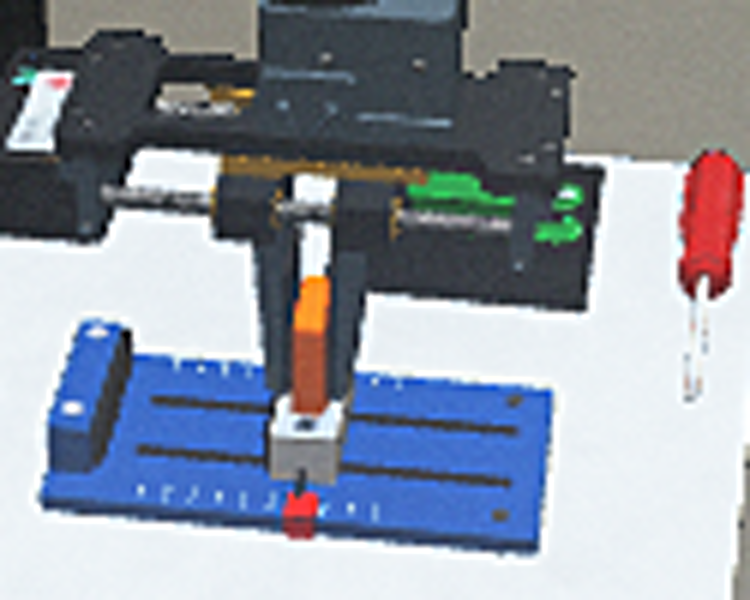

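The pointer at crop (301,483) now runs into the middle of the near clip (302,512). The keys are on the mat and the grip is steady, so I'll hand it in.

```bash
python3 -c "
from bench import env, eyes, sign_off
print(sign_off())"
```

```text
the job is handed in; nothing more can be done
None
```

The hex key set is on the mat and the jaw is held open with its pointers lined up with the red clips (only the near clip was visible in the last picture); I handed the job in at about 13.4 s, still gripping the tab, and sign-off returned no verdict.

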